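Ledge batten up under the access hatch

ROBOT

A 7-joint arm with a two-finger parallel gripper is mounted at the origin on a cart in front of the work surface, level with it; the furniture and walls round the work are solid. World frame = base frame: x ahead of the robot, y to its left, z up, the work surface at z = 0. Lengths are in mm, angles in degrees, forces in N, time in s.
With the tool pointing down it reaches from about 425 to 1025 mm from the base axis. Payload 3.6 kg.
Tool frame: the origin (TCP) lies midway between the tips of the shut fingers; the grasp point (between the pads) lies 19 mm behind it (env.pinch_z is the distance from the TCP to the grasp point, in mm); z points along the fingers, y is the line along which they close (so a half turn about z gives the same grasp; the last joint's range is limited). The gripper opens to 85 mm and grips with 20 to 120 N. Pads are 22 mm wide; open, the fingers measure 114 mm over their backs; the gripper's body (76 mm by 85 mm) begins 54 mm behind the grasp point. The pads swing forward as they close: fully open they stand 13 mm farther back than shut.
Start: joints at [71.935, 33.873, 2.773, 92.16, -1.908, 54.013, -1.931], TCP at [159.49, -707.243, 200.902] pointing down, gripper open.
Joint ranges: [-153.93, 153.93], [-27.13, 128.08], [-72.61, 78.16], [10.71, 143.7], [-87.88, 267.88], [4.46, 118.87], [-176.78, 176.78]. Speed limits (degrees/s): [147.25, 147.25, 180, 180, 180, 180, 180].

INTERFACE

Orientations are given as [roll, pitch, yaw] about the fixed x, y, z axes, in that order (R = Rz(yaw) Ry(pitch) Rx(roll)).
In Python, from plant import env gives the robot as it stands. The module is installed in compiled form; this text tells all that it offers.
- The arm moves only by the tool play_rows, never from a script. Its argument "rows" is a list of rows, each an object of numbers: "claw": the opening, from 0 (shut) to 1 (fully open); "dx", "dy", "dz": the shift along the tool's x, y, z in cm; "wx", "wy", "wz": the turn, a rotation vector about the tool's x, y, z in degrees. A call has 1 to 10 rows; each row shifts and turns the commanded pose from where the row before left it, along the tool's axes as they then stand; what a row does not reach is not made up. A row lasts 1/12 s, in which the tool goes at most 41.7 mm and 7.16 degrees, less where a joint would pass 70% of its speed; a pose out of reach is approached as far as the arm can. A call with a gripper value outside its range is refused whole. The fingers move at their own pace and stop on an object; "newtons" is the grip in N (left out, the last holds). Time passes only in rows, so rows that do not move let the fingers close. It gives the time, the measured TCP pose, the force, the opening and the grip force at its end, in the units of the state.
- env.state(): the state, without advancing time (a new reading comes with each control period).
- env.grab_frame(name): name is "side" or "top" or "wrist"; returns a dict with "image" (480x640x3 uint8, red, green, blue), "z_map" (480x640 float32, mm along the optical axis (not along the pixel's ray), 0 where there is no reading), "intrinsics" (3x3 intrinsics, pixels), "rvec" (rotation vector, rad) and "tvec" (3), from world to camera coordinates, as OpenCV has them; the wrist camera has in their place "mount" (4x4, takes a point from camera to tool coordinates, whose origin is the TCP and whose axes are the flange's). Camera axes: x right, y down, z forward; pixel columns grow to the right and rows downward; lengths in mm; the calibration is good to about 2 mm. A picture is of the moment at which its call begins: read the wrist's pose just before it.
- env.finish_job(): hands the job in; it is judged then, once.
Trained networks look in a picture, given as the dict that the camera call returned (one of the last four; its "shot" number tells which), for a name from the list of things; names that differ only in an ending like _2 or _b are one class to them, and where a whole thing is asked for, a point or a joint stands for the part that bears it (a point fixed in the world has none). Each returns a list of dicts, best first, with "confidence" (0 to 1); they miss things now and then, are a little off and sometimes report something else, mostly with a low value. They report only what shows in the picture. A call takes as long as a camera call.
- env.boxes_of(picture, thing): "rect" ([left, top, right, bottom] in pixels, round what is visible of it).
- env.cut_out(picture, thing): "region" (480x640 bool, what is visible of it) and "rect" ([left, top, right, bottom] in pixels, round what is visible of it).
- env.landmark_of(picture, thing): "point" ([row, column] in pixels: a listed point, or the origin of a listed thing).
The state is a dict: "time": time; "joint_positions": joint angles; "joint_velocities": joint speeds; "joint_torque": joint torques, N m; "eef_pos": TCP position; "ee_rot": TCP orientation; "force": force on the tool from outside, world axes, zero at the start; "ft_torque": the same for the moment, N m; "finger_gap": finger opening in mm; "gripper_force": force on a finger pad.
Only numpy, scipy, OpenCV 4.12 (cv2) and the standard library are available. Lean on these libraries where they do the work, as an engineer would, in place of code of your own. Each camera call takes 0.05 s, during which the arm holds its last target. There are 200 camera calls.

TASK

The access hatch in the raised plywood deck needs a ledge underneath for its lid to lie on: take the loose square wooden batten, pass it tilted, one end first, down through the hatch opening, level it below the deck and draw it up so that it bridges the opening lengthwise along its middle, lying flat against the underside with about the same overlap at both ends. Finish while still holding it there, pulling it up firmly against the underside as if for the screws to be driven. Leave the hatch lid, the marker on the deck, the glue bottle and the pliers where they are.

Things in the scene. Friction and masses are not known exactly. Their poses are not given: they have to be found in the camera images.
- batten: Loose square strip of brown wood, 150 mm long, 18 x 18 mm in section, about 35 g, lying on the bench (whose boards lie at z = 5.5 mm) behind the green drawer cabinet (125 mm high). A railway loop crosses 0.47 m above the bench farther back. Origin: centre of its underside as it lies; x along its length, z up. The two ends are alike.
- batten_top (a point): Centre of the batten's upper face (18 mm above the body's origin); axes as the batten's.
- batten_end_a (a point): Centre of the batten's end face at its +x end (75 mm from the middle, half way up its 18 mm thickness).
- batten_end_b (a point): Centre of the batten's end face at its -x end.
- deck: Fixed raised plywood deck on four corner legs, between drawer cabinet and control panel: 210 mm along its x, 130 mm along y, 6 mm thick, underside 124 mm, top 130 mm above the bench. Through its middle goes the rectangular hatch opening, 100 mm along x, 84 mm along y. Origin: on the bench, straight below the middle of the opening; z up. A track 9 mm high and a 31 mm buffer stop lie below it.
- opening (a point): Middle of the hatch opening, level with the deck's underside (124 mm above the bench); axes as the deck's. The batten ends lengthwise along x here, top face at this level, 25 mm under the deck at each end. Below, the space is open all along x, and to 48 mm either way along y, where rails 24 mm high stiffen the deck's long edges.
- hatch_lid: Loose thin plywood lid, 96 x 80 x 6 mm, with a 22 mm finger hole, lying on the bench. Origin: centre of its underside. Leave it alone.
- marker: Blue and white felt marker, 12 x 130 x 11 mm, lying across the far end of the deck, about 82 to 91 mm beyond the middle of the opening. Origin: centre of its underside, y along its length. Leave it alone.
- glue_bottle: White glue bottle with orange nozzle, 45 mm wide, 115 mm tall, standing on the bench. Origin: centre of its underside. Leave it alone.
- pliers: Blue-handled pliers, 146 mm long, 45 mm wide, 10 mm thick, lying on the bench beside the control panel. Origin: middle of their length, at the underside. Leave them alone.

How it is judged:
By the outcome, as a careful person would: the job done as asked, in the order asked, and still so for the second after the job is handed in, while the arm keeps its last pose, push and grip.
It also fails if it takes over 48 s, if anything falls off the work surface, if the arm or the gripper's body presses on something with over 40 N, if the wrist force passes 120 N, or if a joint passes its speed limit or range.

## Working session

There is one attempt and no reset: what is moved stays moved. The work goes in short steps, Python scripts to look and compute and a tool call to move; the robot and the scene stay as the last step left them, time stands still between calls to the robot, and variables do not carry over. Pictures are saved under pics/ and viewed, at most 10 in all, crops included, and the job is handed in when it is done.

Besides the shell and the picture viewer there is one more tool, called after "Request:" in YAML: its name, and indented under it one key for each argument. play_rows: Moves the arm, as the interface text tells. Its arguments: {"type":"object","properties":{"rows":{"type":"array","items":{"type":"object","properties":{"claw":{"type":"number"},"dx":{"type":"number"},"dy":{"type":"number"},"dz":{"type":"number"},"wx":{"type":"number"},"wy":{"type":"number"},"wz":{"type":"number"}}}},"newtons":{"type":"number"}},"required":["rows"]}

```bash
mkdir -p pics
cat > h.py <<'E'
import numpy as np,cv2
from plant import env
from scipy.spatial.transform import Rotation as R
def T_wc(p,st=None):
    if "mount" in p:
        T=np.eye(4);T[:3,:3]=R.from_euler('xyz',st["ee_rot"],degrees=True).as_matrix();T[:3,3]=st["eef_pos"]
        return T@np.array(p["mount"])
    T=np.eye(4);T[:3,:3]=cv2.Rodrigues(np.array(p["rvec"],float))[0];T[:3,3]=np.ravel(p["tvec"]);return np.linalg.inv(T)
def pts(p,v,u,st=None,z=None):
    K=np.array(p["intrinsics"]);T=T_wc(p,st);v=np.atleast_1d(v).astype(float);u=np.atleast_1d(u).astype(float)
    r=np.stack([(u-K[0,2])/K[0,0],(v-K[1,2])/K[1,1],np.ones_like(u)],1)
    if z is None: d=p["z_map"][v.astype(int),u.astype(int)]
    else:
        rw=r@T[:3,:3].T; d=(z-T[2,3])/rw[:,2]
    return (r*d[:,None])@T[:3,:3].T+T[:3,3]
def save(p,n): cv2.imwrite(f"pics/{n}.png",p["image"][:,:,::-1])
E
python3 - <<'E'
from h import *
print(env.state(),env.pinch_z)
for n in("top","side"):
    p=env.grab_frame(n);save(p,n+"0");print(n,T_wc(p)[:3,3])
    for t in("batten","deck","hatch_lid","marker","glue_bottle","pliers"):
        c=env.cut_out(p,t)
        for q in c[:1]:
            v,u=np.nonzero(q["region"]);P=pts(p,v,u);ok=p["z_map"][v,u]>0;P=P[ok]
            print(t,q["confidence"],q["rect"],np.percentile(P,[2,50,98],axis=0).round(0).tolist())
    for t in("batten_top","batten_end_a","opening","deck"):
        print(t,[(q["confidence"],q["point"],pts(p,*[[a] for a in q["point"]]).round(1).tolist()) for q in env.landmark_of(p,t)[:2]])
E
```

```text
{'time': 0.0, 'joint_positions': array([71.9363254 , 33.92567644,  2.76750175, 92.23932328, -1.90937422,
       54.01210675, -1.93157051]), 'joint_velocities': array([ 0.11985798, -0.03937419, -0.02799233,  0.08561116,  0.08140551,
        0.00748375,  0.03316657]), 'joint_torque': array([-3.59522201e-04, -5.48690808e+01,  1.54668141e+00, -1.98123461e+01,
        9.40315862e-03,  8.86359194e-03, -2.07567552e-05]), 'eef_pos': array([ 159.27160521, -706.34085282,  199.72266666]), 'ee_rot': array([-1.79869180e+02,  6.30392962e-03,  1.27094076e+01]), 'force': array([-0.55691493,  0.0920476 , -0.59448679]), 'ft_torque': array([-0.00475771, -0.02363344,  0.01345725]), 'gripper_force': 0.0, 'finger_gap': 85.20168318829346} 18.700000000000003
top [ 360.38060872 -276.52692394 1267.31626236]
batten 0.65 [221.7, 162.1, 234.2, 231.2] [[545.0, -86.0, 5.0], [616.0, -75.0, 23.0], [690.0, -59.0, 29.0]]
deck 0.76 [329.8, 202.9, 409.4, 318.6] [[381.0, -429.0, 6.0], [476.0, -364.0, 136.0], [584.0, -299.0, 140.0]]
hatch_lid 0.71 [401.8, 173.0, 454.1, 225.6] [[572.0, -543.0, 5.0], [622.0, -496.0, 12.0], 
[... 979 characters left out ...]
-496.0, 13.0], [679.0, -470.0, 15.0]]
marker 0.67 [324.7, 177.0, 340.9, 215.0] [[552.0, -416.0, 137.0], [564.0, -349.0, 146.0], [579.0, -293.0, 150.0]]
glue_bottle 0.45 [297.8, 374.2, 319.5, 389.7] [[415.0, 14.0, 50.0], [428.0, 38.0, 91.0], [443.0, 44.0, 116.0]]
pliers 0.62 [363.5, 180.6, 384.3, 211.7] [[506.0, -614.0, 6.0], [534.0, -513.0, 14.0], [575.0, -488.0, 17.0]]
batten_top [(0.7, [312.5, 246.4], [[623.2, -73.7, 24.3]]), (0.5, [198.6, 331.6], [[561.8, -336.6, 146.8]])]
batten_end_a [(0.87, [303.2, 217.9], [[687.7, -68.4, 23.8]]), (0.71, [330.8, 282.0], [[545.4, -77.1, 7.2]])]
opening [(0.62, [208.2, 372.1], [[522.8, -513.2, 5.7]])]
deck [(0.95, [250.9, 368.4], [[474.4, -361.3, 5.4]])]
```

View pics/top0.png

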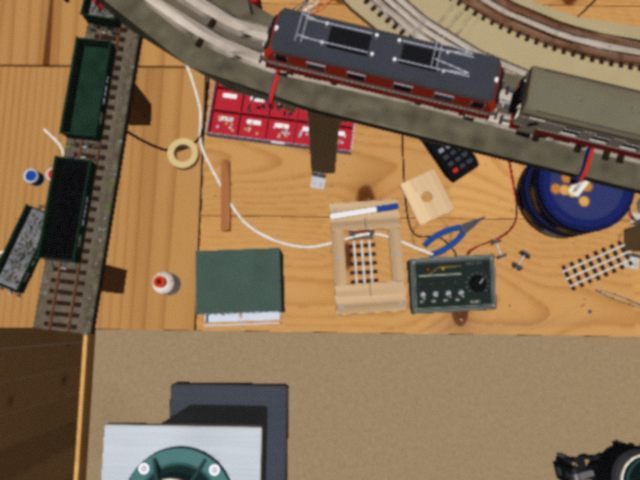

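View pics/side0.png

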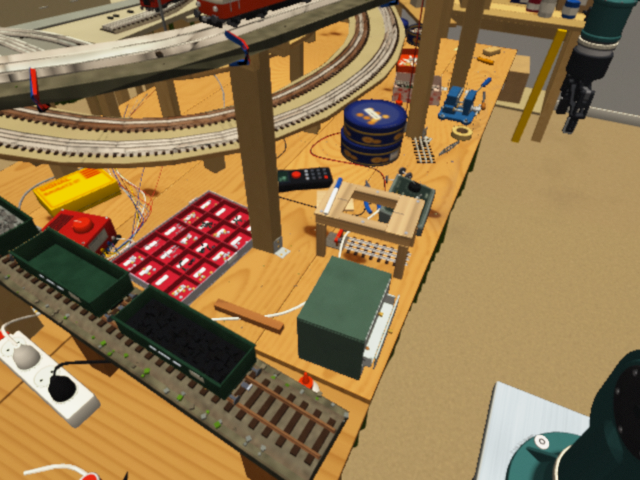

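Run:
```python
from h import *
p=env.grab_frame("top")
v,u=np.mgrid[100:400,150:520];v=v.ravel();u=u.ravel()
ok=p["z_map"][v,u]>0;P=pts(p,v[ok],u[ok])
# batten
m=(P[:,2]>17)&(P[:,2]<40)&(P[:,0]>520)&(P[:,0]<720)&(P[:,1]>-100)&(P[:,1]<-45)
r=cv2.minAreaRect(P[m][:,:2].astype(np.float32));print("batten",r)
# deck plane points
m=(P[:,2]>126)&(P[:,2]<143)&(P[:,0]>360)&(P[:,0]<600)&(P[:,1]>-445)&(P[:,1]<-285)
Q=P[m];print("deck",cv2.minAreaRect(Q[:,:2].astype(np.float32)),np.median(Q[:,2]))
# opening: raster
im=np.zeros((180,260),np.uint8)
for x,y in Q[:,:2]: im[int(y+450),int(x-350)]=255
im=cv2.morphologyEx(im,cv2.MORPH_CLOSE,np.ones((7,7)))
n,l,s,c=cv2.connectedComponentsWithStats(255-im)
for i in range(1,n):
    if s[i,4]>2000: print(s[i],c[i]+[350,-450],cv2.minAreaRect(np.argwhere(l==i)[:,::-1].astype(np.float32)))
# obstacles high along the way: max z grid
for z0,x0 in [(0,0)]:
    for y in range(-640,60,40):
        print(y,[int(P[(abs(P[:,0]-x)<20)&(abs(P[:,1]-y)<20)][:,2].max(initial=-1)) for x in range(300,900,40)])
```

```text
batten ((618.8489990234375, -66.93376159667969), (149.3751678466797, 35.83063507080078), 3.187964916229248)
deck ((483.138671875, -363.8748474121094), (210.7287139892578, 130.9137725830078), 4.514679431915283) 136.04461484079457
[    0     0   260   180 20990] [ 480.62005717 -355.20333492] ((129.5, 89.5), (179.0, 259.0), 90.0)
[  79   42  107   90 8466] [ 482.11067801 -364.04736593] ((131.94668579101562, 85.74618530273438), (101.8832778930664, 85.42520904541016), 4.085616588592529)
-640 [-1, 12, 40, 50, 56, 58, 34, 13, 12, 12, 12, -1, -1, -1, -1]
-600 [-1, 13, 43, 65, 67, 63, 19, 19, 13, 35, 39, 3, -1, -1, -1]
-560 [-1, 11, 46, 64, 66, 61, 21, 20, 17, 37, 40, 36, -1, -1, -1]
-520 [-1, 12, 45, 64, 60, 63, 18, 525, 574, 527, 38, 36, -1, -1, -1]
-480 [-1, 12, 43, 60, 61, 63, 18, 492, 582, 18, 13, 36, -1, -1, -1]
-440 [-1, 12, 140, 144, 141, 141, 139, 492, 578, 497, 15, 14, 8, -1, -1]
-400 [-1, 11, 142, 140, 142, 141, 142, 152, 555, 517, 13, 15, 10, -1, -1]
-360 [-1, 11, 140, 142, 20, 21, 145, 153, 532, 498, 14, 36, 34, -1, -1]
-320 [-1, 10, 142, 142, 142, 143, 152, 151, 492, 493, 37, 37, 35, -1, -1]
-280 [-1, 12, 12, 13, 130, 140, 150, 146, 492, 492, -1, -1, -1, -1, -1]
-240 [-1, 13, 12, 13, 13, 15, 13, 13, 14, 491, 315, 38, 33, 30, -1]
-200 [-1, 92, 135, 135, 136, 135, 16, 12, 13, 495, 13, 39, 33, 24, -1]
-160 [-1, 88, 136, 135, 136, 136, 17, 13, 13, 11, 13, 39, 33, 33, -1]
-120 [-1, 89, 137, 136, 138, 137, 15, 15, 12, 12, 13, 38, 31, 32, -1]
-80 [-1, 89, 136, 137, 136, 135, 29, 31, 30, 30, 28, 39, 32, 30, -1]
-40 [-1, 88, 136, 137, 134, 135, 14, 13, 14, 17, 16, 36, 38, 35, -1]
0 [-1, 7, 6, 67, 66, 7, 10, 7, 7, 31, 31, 30, 16, 18, -1]
40 [-1, 6, 8, 118, 92, 7, 8, 9, 8, 28, 31, 32, 8, 8, -1]
```

The top view shows the batten at about (226,196), the cabinet below it at (240,283), the deck at (367,258), and the marker along the deck's far edge. The side view shows the batten clear behind the cabinet at (248,315). Next I'll plan the insertion in the deck's x–z plane.

```bash
cat > plan.py <<'E'
import numpy as np
from scipy.ndimage import label
def edge(x0,x1,z0,z1,n=4):
    a=np.arange(x0,x1+.1,n);b=np.arange(z0,z1+.1,n)
    return np.concatenate([np.c_[a,0*a+z0],np.c_[a,0*a+z1],np.c_[0*b+x0,b],np.c_[0*b+x1,b]])
X=np.arange(-90,91,5.);Z=np.arange(-65,171,5.);PH=np.arange(-75,76,5.)
def free(al,s,lim,infl=4):
    # tool: origin batten point at s along batten; tool up axis tilted by al from batten normal (toward +x)
    t=np.concatenate([edge(-11,11,-9,54),edge(-42,42,54,200)])
    a=np.radians(al);t=np.c_[t[:,0]*np.cos(a)+t[:,1]*np.sin(a)+s,-t[:,0]*np.sin(a)+t[:,1]*np.cos(a)]
    pts=np.concatenate([edge(-75,75,-9,9),t])
    F=np.zeros((len(PH),len(X),len(Z)),bool);i=infl
    for k,p in enumerate(PH):
        if abs(p+al)>lim: continue
        c,sn=np.cos(np.radians(p)),np.sin(np.radians(p))
        q=np.c_[pts[:,0]*c+pts[:,1]*sn,-pts[:,0]*sn+pts[:,1]*c]  # positive p: +x end down, normal leans +x
        x=q[:,0][None,None]+X[:,None,None];z=q[:,1][None,None]+Z[None,:,None]
        hit=((abs(x)>50-i)&(abs(x)<105+i)&(z>-i)&(z<6+i))|((x>80-i)&(x<93+i)&(z>0)&(z<17+i))|(z<-93+i)
        F[k]=~hit.any(2)
    return F
if __name__=="__main__":
    g=(np.argmin(abs(PH)),np.argmin(abs(X)),np.argmin(abs(Z+15)))
    for al in(-30,-20,-10,0,10,20,30):
        for s in(-30,-20,-10,0,10,20,30):
            for lim in(20,30,40,50,60):
                F=free(al,s,lim);l,n=label(F)
                top=set(l[:,:,-1].ravel())-{0}
                if l[g] and l[g] in top: print(al,s,"lim",lim);break
E
python3 plan.py; python3 -c "
from h import *
p=env.grab_frame('wrist');print(np.array(p['mount']).round(2))"
```

```text
-30 -10 lim 30
-30 0 lim 30
-30 10 lim 30
-20 -20 lim 20
-20 -10 lim 20
-20 0 lim 20
-20 30 lim 50
-10 -30 lim 20
-10 -20 lim 20
-10 -10 lim 20
-10 10 lim 40
-10 20 lim 40
-10 30 lim 40
0 -30 lim 30
0 -20 lim 30
0 -10 lim 30
0 10 lim 30
0 20 lim 30
0 30 lim 30
10 -30 lim 40
10 10 lim 20
10 20 lim 20
10 30 lim 20
20 0 lim 20
20 10 lim 20
20 20 lim 20
30 -10 lim 30
30 0 lim 30
[[  -0.     -0.96   -0.27   67.88]
 [   1.     -0.     -0.      0.63]
 [   0.     -0.27    0.96 -172.79]
 [   0.      0.      0.      1.  ]]
```

```bash
cat > path.py <<'E'
from plan import *
from scipy.sparse import coo_matrix
from scipy.sparse.csgraph import dijkstra
g=(np.argmin(abs(PH)),np.argmin(abs(X)),np.argmin(abs(Z+15)))
for s in(10,15,20,25):
    for al in (0,10):
      for lim in(30,35,40):
        ok=[i for i in(4,5,6,7,8,9,10) for l in [label(free(al,s,lim,min(i,5) if 0 else i))[0]] if l[g] in set(l[:,:,-1].ravel())-{0} or 0]
        print(s,al,lim,ok[-1:] )
E
python3 path.py
```

```text
10 0 30 [6]
10 0 35 [6]
10 0 40 [6]
10 10 30 [6]
10 10 35 [6]
10 10 40 [6]
15 0 30 [6]
15 0 35 [6]
15 0 40 [6]
15 10 30 [6]
15 10 35 [6]
15 10 40 [6]
20 0 30 [6]
20 0 35 [6]
20 0 40 [6]
20 10 30 [6]
20 10 35 [6]
20 10 40 [6]
25 0 30 [6]
25 0 35 [6]
25 0 40 [6]
25 10 30 [6]
25 10 35 [6]
25 10 40 [6]
```

Request:
play_rows:
  rows:
    - {"claw": 1,"dx": 3.0,"dy": -2.55,"dz": -0.25}
    - {"dx": 3.0,"dy": -2.55,"dz": -0.25}
    - {"dx": 3.0,"dy": -2.55,"dz": -0.25}
    - {"dx": 3.0,"dy": -2.55,"dz": -0.25}
    - {"dx": 3.0,"dy": -2.55,"dz": -0.25}
    - {"dx": 3.0,"dy": -2.55,"dz": -0.25}
    - {"dx": 3.0,"dy": -2.55,"dz": -0.25}
    - {"dx": 3.0,"dy": -2.55,"dz": -0.25}
    - {"dx": 3.0,"dy": -2.55,"dz": -0.25}
    - {"dx": 3.0,"dy": -2.55,"dz": -0.25}

```text
validation failed for argument at $.ro...
```

```bash
cat > path2.py <<'E'
from plan import *
import heapq
F=free(0,15,35,8);k0=(list(PH).index(0),list(X).index(0),list(Z).index(-20))
print(F[k0])
D={k0:0};prev={};h=[(0,k0)]
while h:
    d,a=heapq.heappop(h)
    if d>D[a]:continue
    if Z[a[2]]>=120 and X[a[1]]==X[a[1]] : end=a;break
    for i in(-1,0,1):
        for j in(-1,0,1):
            for k in(-1,0,1):
                b=(a[0]+i,a[1]+j,a[2]+k)
                if not all(0<=b[m]<F.shape[m] for m in range(3)) or not F[b]: continue
                n=d+1*(abs(i)+abs(j)+abs(k))**.5
                if n<D.get(b,1e9): D[b]=n;prev[b]=a;heapq.heappush(h,(n,b))
P=[end]
while P[-1]!=k0:P.append(prev[P[-1]])
for a in P: print(PH[a[0]],X[a[1]],Z[a[2]])
E
python3 path2.py
```

```text
True
-35.0 25.0 120.0
-35.0 25.0 115.0
-35.0 25.0 110.0
-35.0 25.0 105.0
-35.0 25.0 100.0
-35.0 25.0 95.0
-35.0 25.0 90.0
-35.0 25.0 85.0
-35.0 25.0 80.0
-35.0 25.0 75.0
-35.0 25.0 70.0
-35.0 25.0 65.0
-35.0 25.0 60.0
-35.0 25.0 55.0
-35.0 25.0 50.0
-35.0 25.0 45.0
-35.0 25.0 40.0
-35.0 25.0 35.0
-35.0 25.0 30.0
-35.0 20.0 25.0
-35.0 15.0 20.0
-35.0 10.0 15.0
-35.0 5.0 10.0
-35.0 0.0 5.0
-35.0 -5.0 0.0
-35.0 -10.0 -5.0
-35.0 -15.0 -5.0
-35.0 -20.0 -5.0
-30.0 -25.0 -10.0
-25.0 -30.0 -15.0
-20.0 -35.0 -20.0
-15.0 -35.0 -20.0
-10.0 -35.0 -20.0
-5.0 -35.0 -20.0
0.0 -30.0 -20.0
0.0 -25.0 -20.0
0.0 -20.0 -20.0
0.0 -15.0 -20.0
0.0 -10.0 -20.0
0.0 -5.0 -20.0
0.0 0.0 -20.0
```

Request:
play_rows:
  newtons: 60
  rows:
    - {"claw": 1,"dx": 3.0,"dy": -2.55,"dz": -0.25,"wx": 0,"wy": 0,"wz": 0}
    - {"claw": 1,"dx": 3.0,"dy": -2.55,"dz": -0.25,"wx": 0,"wy": 0,"wz": 0}
    - {"claw": 1,"dx": 3.0,"dy": -2.55,"dz": -0.25,"wx": 0,"wy": 0,"wz": 0}
    - {"claw": 1,"dx": 3.0,"dy": -2.55,"dz": -0.25,"wx": 0,"wy": 0,"wz": 0}
    - {"claw": 1,"dx": 3.0,"dy": -2.55,"dz": -0.25,"wx": 0,"wy": 0,"wz": 0}
    - {"claw": 1,"dx": 3.0,"dy": -2.55,"dz": -0.25,"wx": 0,"wy": 0,"wz": 0}
    - {"claw": 1,"dx": 3.0,"dy": -2.55,"dz": -0.25,"wx": 0,"wy": 0,"wz": 0}
    - {"claw": 1,"dx": 3.0,"dy": -2.55,"dz": -0.25,"wx": 0,"wy": 0,"wz": 0}
    - {"claw": 1,"dx": 3.0,"dy": -2.55,"dz": -0.25,"wx": 0,"wy": 0,"wz": 0}
    - {"claw": 1,"dx": 3.0,"dy": -2.55,"dz": -0.25,"wx": 0,"wy": 0,"wz": 0}

```text
time: 2.03
eef_pos: [397.0, -391.0, 226.4]
ee_rot: [180.0, -0.0, 12.7]
force: [0.4, -0.5, -0.1]
finger_gap: 85.0
gripper_force: 0.0
```

```bash
cat > deck.py <<'E'
from h import *
def measure(n):
    st=env.state();p=env.grab_frame("wrist");save(p,n)
    v,u=np.mgrid[0:480,0:640];v=v.ravel();u=u.ravel();ok=p["z_map"][v,u]>0
    P=pts(p,v[ok],u[ok],st);m=(abs(P[:,2]-135)<5)&(abs(P[:,0]-482)<130)&(abs(P[:,1]+364)<80)
    Q=P[m];print("deck",len(Q),Q[:,2].mean(),cv2.minAreaRect(Q[:,:2].astype(np.float32)))
    im=np.zeros((180,260),np.uint8)
    for x,y in Q[:,:2]: im[int(y+450)%180,int(x-350)%260]=255
    im=cv2.morphologyEx(im,cv2.MORPH_CLOSE,np.ones((3,3)))
    N,l,s,c=cv2.connectedComponentsWithStats(255-im)
    for i in range(1,N):
        if s[i,4]>2000: print(s[i],c[i]+[350.5,-449.5],cv2.minAreaRect(np.argwhere(l==i)[:,::-1].astype(np.float32)))
    return st,p,P
if __name__=="__main__":
    import sys;measure(sys.argv[1])
E
python3 deck.py w1
```

```text
deck 27871 135.41357149566906 ((469.7645263671875, -363.8951110839844), (183.65570068359375, 130.6927947998047), 4.1763505935668945)
[    0     0   260   180 24088] [ 493.68204085 -354.74879608] ((129.5, 89.5), (179.0, 259.0), 90.0)
[  81   42  104   90 8183] [ 483.14389588 -363.05163143] ((132.68142700195312, 86.43245697021484), (98.894775390625, 82.98185729980469), 4.205357074737549)
```

Request:
play_rows:
  rows:
    - {"claw": 1,"dx": 3.0,"dy": -2.55,"dz": -0.25,"wx": 0,"wy": 0,"wz": 0}
    - {"claw": 1,"dx": 3.0,"dy": -2.55,"dz": -0.25,"wx": 0,"wy": 0,"wz": 0}
    - {"claw": 1,"dx": 3.0,"dy": -2.55,"dz": -0.25,"wx": 0,"wy": 0,"wz": 0}
    - {"claw": 1,"dx": 3.0,"dy": -2.55,"dz": -0.25,"wx": 0,"wy": 0,"wz": 0}
    - {"claw": 1,"dx": 3.0,"dy": -2.55,"dz": -0.25,"wx": 0,"wy": 0,"wz": 0}
    - {"claw": 1,"dx": 3.0,"dy": -2.55,"dz": 0,"wx": 0,"wy": 0,"wz": 0}
    - {"claw": 1,"dx": 3.0,"dy": -2.55,"dz": 0,"wx": 0,"wy": 0,"wz": 0}
    - {"claw": 1,"dx": 3.0,"dy": -2.55,"dz": 0,"wx": 0,"wy": 0,"wz": 0}
    - {"claw": 1,"dx": 3.0,"dy": -2.55,"dz": 0,"wx": 0,"wy": 0,"wz": 4}
    - {"claw": 1,"dx": 2.5,"dy": -2.55,"dz": 0,"wx": 0,"wy": 0,"wz": 4}

```text
time: 2.92
eef_pos: [631.3, -78.1, 238.6]
ee_rot: [-180.0, -0.1, 4.6]
force: [0.1, -0.4, 0.6]
finger_gap: 85.4
gripper_force: 0.0
```

```bash
cat > bat.py <<'E'
from h import *
import sys
st=env.state();p=env.grab_frame("wrist");save(p,sys.argv[1]);print(st["eef_pos"],st["ee_rot"])
c=env.cut_out(p,"batten")
for q in c[:2]:
    v,u=np.nonzero(q["region"]);P=pts(p,v,u,st);ok=p["z_map"][v,u]>0;P=P[ok]
    print(q["confidence"],q["rect"],np.percentile(P,[2,50,98],axis=0).round(1).tolist())
    T=P[abs(P[:,2]-np.percentile(P[:,2],90))<4];print(np.median(T[:,2]),cv2.minAreaRect(T[:,:2].astype(np.float32)))
E
python3 bat.py w2
```

```text
[631.27389539 -78.13473224 238.61543133] [-1.79977964e+02 -5.75068751e-02  4.57247746e+00]
0.71 [299.7, 144.2, 323.1, 273.9] [[549.7, -83.3, 21.8], [625.9, -73.6, 23.5], [692.5, -64.2, 25.0]]
23.473683968604462 ((620.5557250976562, -73.69699096679688), (149.09646606445312, 18.027315139770508), 2.155947685241699)
```

View pics/w2.png

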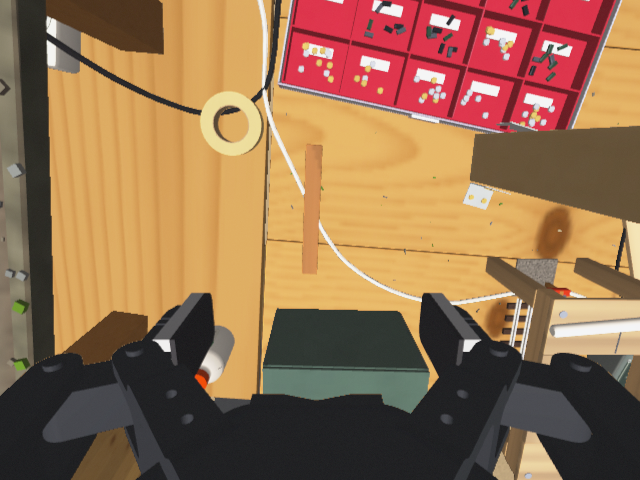

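Request:
play_rows:
  rows:
    - {"claw": 0.6,"dx": 0.4,"dy": -0.5,"dz": 3.0,"wx": 0,"wy": 0,"wz": 2.4}
    - {"claw": 0.6,"dx": 0,"dy": 0,"dz": 4.0,"wx": 0,"wy": 0,"wz": 0}
    - {"claw": 0.6,"dx": 0,"dy": 0,"dz": 4.0,"wx": 0,"wy": 0,"wz": 0}
    - {"claw": 0.6,"dx": 0,"dy": 0,"dz": 4.0,"wx": 0,"wy": 0,"wz": 0}
    - {"claw": 0.6,"dx": 0,"dy": 0,"dz": 3.0,"wx": 0,"wy": 0,"wz": 0}
    - {"claw": 0.6,"dx": 0,"dy": 0,"dz": 2.0,"wx": 0,"wy": 0,"wz": 0}
    - {"claw": 0.6,"dx": 0,"dy": 0,"dz": 1.0,"wx": 0,"wy": 0,"wz": 0}
    - {"claw": 0.6,"dx": 0,"dy": 0,"dz": 0,"wx": 0,"wy": 0,"wz": 0}

```text
time: 3.68
eef_pos: [631.4, -75.4, 26.0]
ee_rot: [-180.0, 0.3, 2.3]
force: [0.9, -0.2, -0.2]
finger_gap: 51.3
gripper_force: 0.0
```

Request:
play_rows:
  rows:
    - {"claw": 0.6,"dx": 0.3,"dy": -0.2,"dz": 1.0,"wx": 0,"wy": 0,"wz": 0}
    - {"claw": 0.6,"dx": 0,"dy": 0,"dz": 0.5,"wx": 0,"wy": 0,"wz": 0}
    - {"claw": 0,"dx": 0,"dy": 0,"dz": 0,"wx": 0,"wy": 0,"wz": 0}
    - {"claw": 0,"dx": 0,"dy": 0,"dz": 0,"wx": 0,"wy": 0,"wz": 0}
    - {"claw": 0,"dx": 0,"dy": 0,"dz": 0,"wx": 0,"wy": 0,"wz": 0}
    - {"claw": 0,"dx": 0,"dy": 0,"dz": 0,"wx": 0,"wy": 0,"wz": 0}
    - {"claw": 0,"dx": 0,"dy": 0,"dz": 0,"wx": 0,"wy": 0,"wz": 0}

```text
time: 4.27
eef_pos: [636.7, -72.9, 14.1]
ee_rot: [180.0, -0.1, 2.3]
force: [-0.2, -1.1, -0.3]
finger_gap: 0.4
gripper_force: 0.0
```

```bash
python3 bat.py w3; python3 -c "
from h import *
p=env.grab_frame('side');save(p,'s3')
im=cv2.imread('pics/s3.png')[200:400,130:400];a=cv2.resize(im,None,fx=2,fy=2)
b=cv2.resize(cv2.imread('pics/w3.png'),(500,375));o=np.zeros((600,800,3),np.uint8)
cv2.imwrite('pics/c3.png',np.vstack([np.pad(cv2.resize(a,(400,296)),((0,0),(0,100),(0,0))),b[80:]]))
for q in env.cut_out(p,'batten')[:2]:
    v,u=np.nonzero(q['region']);P=pts(p,v,u);print(q['confidence'],np.percentile(P,[2,50,98],axis=0).round(1).tolist())
"
```

```text
[636.65119907 -72.8630013   14.05510444] [ 1.79992216e+02 -6.01247421e-02  2.30557223e+00]
0.96 [294.5, 161.3, 334.7, 399.8] [[569.7, -80.9, 8.7], [666.1, -72.3, 23.4], [695.0, -62.8, 25.0]]
23.39024786995077 ((629.820068359375, -73.23297882080078), (131.54246520996094, 17.99803352355957), 2.166449546813965)
0.86 [[545.3, -95.1, 5.7], [613.7, -69.3, 23.7], [690.6, -62.5, 27.4]]
```

View pics/c3.png

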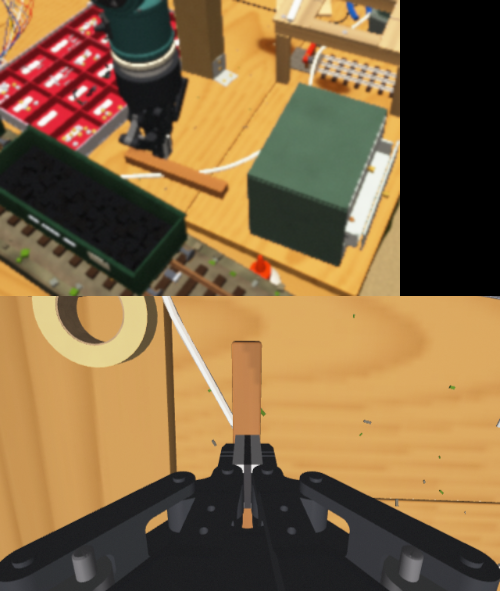

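Run:
```python
from h import *
st=env.state();p=env.grab_frame('wrist');print(st["eef_pos"],st["force"],st["finger_gap"],st["gripper_force"])
# c3: wrist scaled .78125 from row 80 at y offset 296
for r,c in[(440,247),(445,247),(450,247),(455,230),(455,262),(446,228),(520,247)]:
    v=int((r-296+80)/.78125);u=int(c/.78125);P=pts(p,[v],[u],st)[0];print(v,u,P.round(1))
for u in(285,316,345):
    print(u,[(v,*pts(p,[v],[u],st)[0][[0,2]].round(0)) for v in range(255,320,6)])
```

```text
[636.33287479 -72.81361544  13.56891163] [ 0.94211151  0.50059587 -1.00203615] -0.13567881942006893 0.0
286 316 [646.3 -72.9  53.3]
293 316 [647.  -72.9  61.6]
299 316 [647.2 -72.9  67.3]
305 294 [642.9 -64.6  64.4]
305 335 [643.  -80.5  63.3]
294 291 [642.1 -62.6  52.8]
389 316 [571.7 -75.8  23.7]
285 [(255, np.float64(643.0), np.float64(5.0)), (261, np.float64(639.0), np.float64(5.0)), (267, np.float64(636.0), np.float64(5.0)), (273, np.float64(632.0), np.float64(5.0)), (279, np.float64(704.0), np.float64(186.0)), (285, np.float64(625.0), np.float64(5.0)), (291, np.float64(622.0), np.float64(5.0)), (297, np.float64(642.0), np.float64(56.0)), (303, np.float64(643.0), np.float64(62.0)), (309, np.float64(643.0), np.float64(68.0)), (315, np.float64(642.0), np.float64(72.0))]
316 [(255, np.float64(650.0), np.float64(23.0)), (261, np.float64(647.0), np.float64(23.0)), (267, np.float64(643.0), np.float64(23.0)), (273, np.float64(640.0), np.float64(23.0)), (279, np.float64(637.0), np.float64(23.0)), (285, np.float64(647.0), np.float64(53.0)), (291, np.float64(646.0), np.float64(57.0)), (297, np.float64(647.0), np.float64(65.0)), (303, np.float64(647.0), np.float64(70.0)), (309, np.float64(647.0), np.float64(75.0)), (315, np.float64(647.0), np.float64(79.0))]
345 [(255, np.float64(644.0), np.float64(5.0)), (261, np.float64(641.0), np.float64(4.0)), (267, np.float64(637.0), np.float64(5.0)), (273, np.float64(634.0), np.float64(5.0)), (279, np.float64(630.0), np.float64(4.0)), (285, np.float64(627.0), np.float64(6.0)), (291, np.float64(623.0), np.float64(5.0)), (297, np.float64(643.0), np.float64(56.0)), (303, np.float64(644.0), np.float64(62.0)), (309, np.float64(643.0), np.float64(67.0)), (315, np.float64(643.0), np.float64(71.0))]
```

Run:
```python
from h import *
p=env.grab_frame('side')
v,u=np.mgrid[200:400,130:400];v=v.ravel();u=u.ravel();P=pts(p,v,u)
for z in range(10,110,6):
    m=(abs(P[:,0]-636)<45)&(abs(P[:,1]+73)<45)&(abs(P[:,2]-z)<3)
    if m.sum(): print(z,m.sum(),P[m].min(0).round(0),P[m].max(0).round(0))
im=p["image"][270:340,190:290,::-1];cv2.imwrite('pics/c4.png',cv2.resize(im,(700,490),interpolation=cv2.INTER_CUBIC))
```

```text
10 329 [ 591. -118.    7.] [681. -31.  13.]
16 71 [593. -68.  13.] [680. -49.  19.]
22 238 [591. -84.  19.] [681. -62.  25.]
28 132 [591. -83.  25.] [681. -63.  28.]
46 2 [627. -69.  46.] [630. -68.  47.]
52 17 [623. -87.  49.] [638. -62.  55.]
58 36 [623. -89.  55.] [641. -60.  61.]
64 22 [624. -79.  61.] [639. -60.  67.]
70 23 [624. -87.  67.] [632. -59.  73.]
76 18 [623. -82.  73.] [630. -61.  78.]
82 15 [624. -81.  79.] [629. -61.  84.]
88 20 [ 620. -101.   85.] [629. -47.  91.]
94 54 [ 620. -111.   92.] [645. -44.  97.]
100 80 [ 620. -112.   97.] [647. -37. 103.]
106 46 [ 620. -116.  103.] [647. -34. 109.]
```

View pics/c4.png

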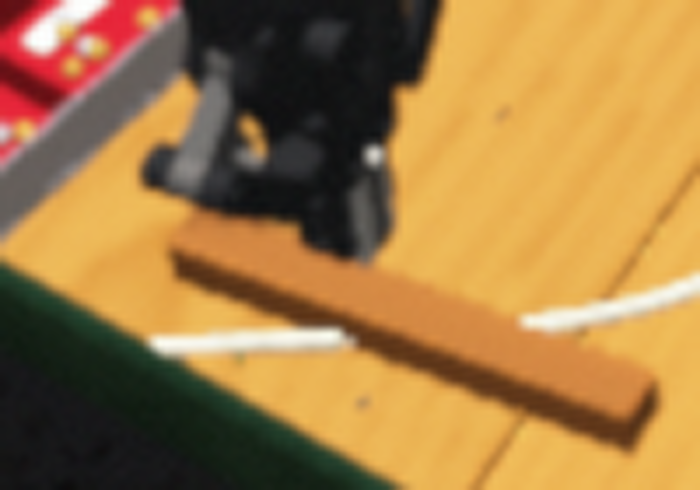

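The fingers closed on air. The side crop shows the tips just above the batten, and both cameras put the real fingertips about 34 mm behind the reported TCP (tips at z≈48 when it reports 14). I'll correct for that, open, go lower and grip again.

Request:
play_rows:
  rows:
    - {"claw": 0.6,"dx": 0,"dy": 0,"dz": 0,"wx": 0,"wy": 0,"wz": 0}
    - {"claw": 0.6,"dx": 0,"dy": 0,"dz": 0,"wx": 0,"wy": 0,"wz": 0}
    - {"claw": 0.6,"dx": 0,"dy": 0,"dz": 0,"wx": 0,"wy": 0,"wz": 0}
    - {"claw": 0.6,"dx": 0,"dy": 0,"dz": 1.5,"wx": 0,"wy": 0,"wz": 0}
    - {"claw": 0.6,"dx": 0,"dy": 0,"dz": 1.2,"wx": 0,"wy": 0,"wz": 0}
    - {"claw": 0.6,"dx": 0,"dy": 0,"dz": 0.9,"wx": 0,"wy": 0,"wz": 0}
    - {"claw": 0.6,"dx": 0,"dy": 0,"dz": 0,"wx": 0,"wy": 0,"wz": 0}

```text
time: 5.15
eef_pos: [634.2, -72.6, -25.0]
ee_rot: [-180.0, 0.3, 2.3]
force: [-0.8, -0.6, -0.0]
finger_gap: 51.4
gripper_force: 0.0
```

Request:
play_rows:
  newtons: 70
  rows:
    - {"claw": 0,"dx": 0,"dy": 0,"dz": 0,"wx": 0,"wy": 0,"wz": 0}
    - {"claw": 0,"dx": 0,"dy": 0,"dz": 0,"wx": 0,"wy": 0,"wz": 0}
    - {"claw": 0,"dx": 0,"dy": 0,"dz": 0,"wx": 0,"wy": 0,"wz": 0}
    - {"claw": 0,"dx": 0,"dy": 0,"dz": 0,"wx": 0,"wy": 0,"wz": 0}
    - {"claw": 0,"dx": 0,"dy": 0,"dz": 0,"wx": 0,"wy": 0,"wz": 0}

```text
time: 5.57
eef_pos: [636.9, -72.8, -22.0]
ee_rot: [180.0, -0.1, 2.3]
force: [0.3, -0.5, 1.7]
finger_gap: 16.2
gripper_force: 70.6
```

Request:
play_rows:
  rows:
    - {"claw": 0,"dx": 0,"dy": 0,"dz": -1.5,"wx": 0,"wy": 0,"wz": 0}
    - {"claw": 0,"dx": 0,"dy": 0,"dz": -3.5,"wx": 0,"wy": 0,"wz": 0}
    - {"claw": 0,"dx": 0,"dy": 0,"dz": -3.5,"wx": 0,"wy": 0,"wz": 0}
    - {"claw": 0,"dx": 0,"dy": 0,"dz": -3.5,"wx": 0,"wy": 0,"wz": 0}
    - {"claw": 0,"dx": 0,"dy": 0,"dz": -3.5,"wx": 0,"wy": 0,"wz": 0}
    - {"claw": 0,"dx": 0,"dy": 0,"dz": -3.5,"wx": 0,"wy": 0,"wz": 0}
    - {"claw": 0,"dx": 0,"dy": 0,"dz": -3.5,"wx": 0,"wy": 0,"wz": 0}
    - {"claw": 0,"dx": -3,"dy": 0,"dz": -2.5,"wx": 0,"wy": 0,"wz": 0}
    - {"claw": 0,"dx": -3.5,"dy": 0,"dz": -1.5,"wx": 0,"wy": 0,"wz": -2}
    - {"claw": 0,"dx": -3.5,"dy": 0,"dz": -1.0,"wx": 0,"wy": 0,"wz": 0}

```text
time: 6.4
eef_pos: [536.7, -77.8, 255.8]
ee_rot: [180.0, -0.3, 4.4]
force: [-0.0, 0.4, 0.9]
finger_gap: 16.3
gripper_force: 70.4
```

Request:
play_rows:
  rows:
    - {"claw": 0,"dx": 0,"dy": 0,"dz": 0,"wx": 0,"wy": 5,"wz": 0}
    - {"claw": 0,"dx": 0,"dy": 0,"dz": 0,"wx": 0,"wy": 6,"wz": 0}
    - {"claw": 0,"dx": 0,"dy": 0,"dz": 0,"wx": 0,"wy": 6,"wz": 0}
    - {"claw": 0,"dx": 0,"dy": 0,"dz": 0,"wx": 0,"wy": 6,"wz": 0}
    - {"claw": 0,"dx": 0,"dy": 0,"dz": 0,"wx": 0,"wy": 6,"wz": 0}
    - {"claw": 0,"dx": 0,"dy": 0,"dz": 0,"wx": 0,"wy": 6,"wz": 0}
    - {"claw": 0,"dx": 0,"dy": 0,"dz": 0,"wx": 0,"wy": 0,"wz": 0}

```text
time: 6.98
eef_pos: [533.5, -72.1, 252.3]
ee_rot: [-178.9, -30.1, 4.2]
force: [1.1, -0.6, -0.0]
finger_gap: 16.2
gripper_force: 70.4
```

Request:
play_rows:
  rows:
    - {"claw": 0,"dx": 0,"dy": 1,"dz": 0,"wx": 0,"wy": 0,"wz": 0}
    - {"claw": 0,"dx": 0,"dy": 2.5,"dz": 0,"wx": 0,"wy": 0,"wz": 0}
    - {"claw": 0,"dx": 0,"dy": 3.5,"dz": 0,"wx": 0,"wy": 0,"wz": 0}
    - {"claw": 0,"dx": 0,"dy": 3.5,"dz": 0,"wx": 0,"wy": 0,"wz": 0}
    - {"claw": 0,"dx": 0,"dy": 3.5,"dz": 0,"wx": 0,"wy": 0,"wz": 0}
    - {"claw": 0,"dx": 0,"dy": 3.5,"dz": 0,"wx": 0,"wy": 0,"wz": 0}
    - {"claw": 0,"dx": 0,"dy": 3.5,"dz": 0,"wx": 0,"wy": 0,"wz": 0}
    - {"claw": 0,"dx": 0,"dy": 3.5,"dz": 0,"wx": 0,"wy": 0,"wz": 0}
    - {"claw": 0,"dx": 0,"dy": 2.5,"dz": 0,"wx": 0,"wy": 0,"wz": 0}
    - {"claw": 0,"dx": 0,"dy": 0,"dz": 0,"wx": 0,"wy": 0,"wz": 0}

```text
time: 7.82
eef_pos: [561.3, -350.8, 250.2]
ee_rot: [-179.4, -30.3, 4.0]
force: [0.0, 0.0, -0.6]
finger_gap: 16.4
gripper_force: 70.4
```

```bash
cat > go.py <<'E'
from h import *
import sys
# batten centre from the reported TCP; its state in the deck frame, and shifts to waypoints
C=np.array([483,-363.4,129.5]);YAW=4.2;S=16.;H=36.5
D=R.from_euler('z',YAW,degrees=True)
def report(wps,off=(0,0,0)):
    st=env.state();Rt=R.from_euler('xyz',st["ee_rot"],degrees=True)
    c=st["eef_pos"]+Rt.apply([-S,0,-H])
    e=D.inv()*Rt
    print("t",st["time"],"centre in deck",D.inv().apply(c-C).round(1),"rot",e.as_euler('xyz',degrees=True).round(1),"F",st["force"].round(1))
    for ph,x,z in wps:
        G=D*R.from_euler('y',ph,degrees=True)*R.from_euler('x',180,degrees=True)
        tcp=C+D.apply([x,0,z])-G.apply([-S,0,-H])
        print((ph,x,z),"shift cm now-tool",(Rt.inv().apply(tcp-st["eef_pos"])/10).round(2),"rotvec",(Rt.inv()*G).as_rotvec(degrees=True).round(1))
if __name__=="__main__": report(eval(sys.argv[1]))
E
python3 go.py "[(-35,25,120),(-35,25,60)]"; python3 -c "
from h import *
p=env.grab_frame('side');save(p,'s5');st=env.state();w=env.grab_frame('wrist');save(w,'w5')
cv2.imwrite('pics/c5.png',np.hstack([cv2.resize(p['image'][60:360,200:500,::-1],(400,400)),cv2.resize(w['image'][:,:,::-1],(400,400))]))
for q in env.cut_out(w,'batten')[:1]:
    v,u=np.nonzero(q['region']);P=pts(w,v,u,st);P=R.from_euler('xyz',st['ee_rot'],degrees=True).inv().apply(P-st['eef_pos']);print(q['confidence'],np.percentile(P,[1,50,99],axis=0).round(1).tolist())
"
```

```text
t 7.8167 centre in deck [ 46.8   6.6 144.2] rot [-179.4  -30.3   -0.2] F [ 0.   0.  -0.6]
(-35, 25, 120) shift cm now-tool [-2.81  0.7   0.84] rotvec [-0.5  4.7 -0.2]
(-35, 25, 60) shift cm now-tool [-5.84  0.75  6.01] rotvec [-0.5  4.7 -0.2]
0.66 [[-39.7, -8.0, -47.1], [17.6, 0.7, -45.5], [58.8, 9.5, -34.4]]
```

View pics/c5.png

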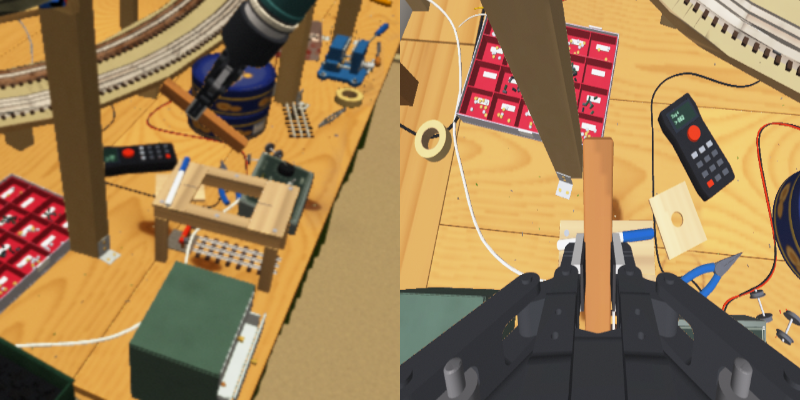

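Both views show the batten held squarely, left end down, above the deck. Now I'll move over the opening.

Request:
play_rows:
  rows:
    - {"claw": 0,"dx": 0,"dy": 0,"dz": 0,"wx": 0,"wy": 4.7,"wz": 0}
    - {"claw": 0,"dx": -1.7,"dy": 0.4,"dz": 0.8,"wx": 0,"wy": 0,"wz": 0}
    - {"claw": 0,"dx": -1.6,"dy": 0.35,"dz": 0.8,"wx": 0,"wy": 0,"wz": 0}
    - {"claw": 0,"dx": -1.6,"dy": 0,"dz": 2.0,"wx": 0,"wy": 0,"wz": 0}
    - {"claw": 0,"dx": -1.0,"dy": 0,"dz": 1.5,"wx": 0,"wy": 0,"wz": 0}
    - {"claw": 0,"dx": 0,"dy": 0,"dz": 0,"wx": 0,"wy": 0,"wz": 0}

```text
time: 8.47
eef_pos: [540.2, -345.4, 169.8]
ee_rot: [-178.5, -34.7, 4.2]
force: [-0.3, 0.1, -0.7]
finger_gap: 16.1
gripper_force: 70.4
```

```bash
python3 go.py "[(-35,25,60),(-35,25,33)]"
```

```text
t 8.4667 centre in deck [24.4 12.8 61.2] rot [-178.5  -34.7   -0. ] F [-0.3  0.1 -0.7]
(-35, 25, 60) shift cm now-tool [0.   1.38 0.09] rotvec [-1.5  0.3 -0. ]
(-35, 25, 33) shift cm now-tool [-1.54  1.44  2.31] rotvec [-1.5  0.3 -0. ]
```

Request:
play_rows:
  rows:
    - {"claw": 0,"dx": 0,"dy": 1.4,"dz": 0,"wx": -1.5,"wy": 0,"wz": 0}
    - {"claw": 0,"dx": 0,"dy": 0,"dz": 0,"wx": 0,"wy": 0,"wz": 0}
    - {"claw": 0,"dx": 0,"dy": 0,"dz": 0,"wx": 0,"wy": 0,"wz": 0}

```text
time: 8.72
eef_pos: [544.8, -363.4, 175.0]
ee_rot: [179.4, -35.1, 4.5]
force: [0.2, 0.9, 0.5]
finger_gap: 16.0
gripper_force: 70.4
```

```bash
python3 go.py "[(-35,25,60),(-35,25,33)]"; python3 -c "
from h import *
s=env.state();print(s['joint_positions'].round(1),s['joint_velocities'].round(1))"
```

```text
t 8.7167 centre in deck [27.5 -4.3 66.2] rot [179.4 -35.1   0.3] F [0.2 0.9 0.5]
(-35, 25, 60) shift cm now-tool [-0.56 -0.46  0.36] rotvec [ 0.5 -0.1  0.2]
(-35, 25, 33) shift cm now-tool [-2.12 -0.49  2.57] rotvec [ 0.5 -0.1  0.2]
[ 69.2  30.4 -36.7 122.2 -43.5   8.7  -3.3] [ 0.1 -0.1 -0.5  0.6 -0.2  0.5  0.2]
```

```bash
sed -i 's/edge(-11,11,-9,54),edge(-42,42,54,200)/edge(-11,11,-5,66),edge(-42,42,66,200)/' plan.py; for l in 20 25 30; do sed "s/free(0,15,35,8)/free(0,16,$l,8)/" path2.py > p3.py; echo lim $l; timeout 100 python3 p3.py | tr '\n' ';'; done
```

```text
lim 20
True;lim 25
True;lim 30
True;-30.0 30.0 120.0;-30.0 30.0 115.0;-30.0 30.0 110.0;-30.0 30.0 105.0;-30.0 30.0 100.0;-30.0 30.0 95.0;-30.0 30.0 90.0;-30.0 30.0 85.0;-30.0 30.0 80.0;-30.0 30.0 75.0;-30.0 30.0 70.0;-30.0 30.0 65.0;-30.0 30.0 60.0;-30.0 30.0 55.0;-30.0 30.0 50.0;-30.0 30.0 45.0;-30.0 30.0 40.0;-30.0 30.0 35.0;-30.0 30.0 30.0;-30.0 30.0 25.0;-30.0 25.0 20.0;-30.0 20.0 15.0;-30.0 15.0 10.0;-30.0 10.0 10.0;-30.0 5.0 5.0;-30.0 0.0 0.0;-30.0 -5.0 0.0;-30.0 -10.0 -5.0;-30.0 -15.0 -5.0;-30.0 -20.0 -10.0;-30.0 -25.0 -10.0;-25.0 -30.0 -15.0;-20.0 -35.0 -20.0;-15.0 -35.0 -20.0;-10.0 -35.0 -20.0;-5.0 -35.0 -20.0;0.0 -30.0 -20.0;0.0 -25.0 -20.0;0.0 -20.0 -20.0;0.0 -15.0 -20.0;0.0 -10.0 -20.0;0.0 -5.0 -20.0;0.0 0.0 -20.0;Traceback (most recent call last):
  File "p3.py", line 17, in <module>
    P=[end]
       ^^^
NameError: name 'end' is not defined
Traceback (most recent call last):
  File "p3.py", line 17, in <module>
    P=[end]
       ^^^
NameError: name 'end' is not defined
```

```bash
python3 go.py "[(-31,28,60),(-31,28,40),(-31,28,28)]"
```

```text
t 8.7167 centre in deck [27.5 -4.3 66.2] rot [179.4 -35.1   0.3] F [0.2 0.9 0.5]
(-31, 28, 60) shift cm now-tool [-0.58 -0.46  0.63] rotvec [ 0.5 -4.1  0.2]
(-31, 28, 40) shift cm now-tool [-1.73 -0.48  2.27] rotvec [ 0.5 -4.1  0.2]
(-31, 28, 28) shift cm now-tool [-2.42 -0.49  3.25] rotvec [ 0.5 -4.1  0.2]
```

Request:
play_rows:
  rows:
    - {"claw": 0,"dx": -0.6,"dy": -0.2,"dz": 0.6,"wx": 0.5,"wy": -4.1,"wz": 0}
    - {"claw": 0,"dx": -0.5,"dy": -0.1,"dz": 0.8,"wx": 0,"wy": 0,"wz": 0}
    - {"claw": 0,"dx": -0.5,"dy": 0,"dz": 0.8,"wx": 0,"wy": 0,"wz": 0}
    - {"claw": 0,"dx": 0,"dy": 0,"dz": 0,"wx": 0,"wy": 0,"wz": 0}
    - {"claw": 0,"dx": 0,"dy": 0,"dz": 0,"wx": 0,"wy": 0,"wz": 0}

```text
time: 9.13
eef_pos: [541.4, -359.1, 146.1]
ee_rot: [-179.8, -31.2, 4.3]
force: [-0.6, 0.3, 0.1]
finger_gap: 15.9
gripper_force: 70.5
```

```bash
python3 go.py "[(-31,28,40),(-31,28,26),(-31,5,5),(-31,-22,-8)]"; python3 -c "
from h import *
s=env.state();print(s['joint_positions'].round(1))"
```

```text
t 9.1333 centre in deck [26.  -0.1 39.6] rot [-1.798e+02 -3.120e+01  1.000e-01] F [-0.6  0.3  0.1]
(-31, 28, 40) shift cm now-tool [0.18 0.01 0.07] rotvec [-0.2 -0.2  0.1]
(-31, 28, 26) shift cm now-tool [-0.54  0.01  1.27] rotvec [-0.2 -0.2  0.1]
(-31, 5, 5) shift cm now-tool [-3.6   0.01  1.88] rotvec [-0.2 -0.2  0.1]
(-31, -22, -8) shift cm now-tool [-6.58  0.    1.59] rotvec [-0.2 -0.2  0.1]
[ 62.2  30.9 -29.  121.8 -42.2  10.1  -5.6]
```

Request:
play_rows:
  rows:
    - {"claw": 0,"dx": -0.25,"dy": 0,"dz": 0.65,"wx": 0,"wy": 0,"wz": 0}
    - {"claw": 0,"dx": -0.3,"dy": 0,"dz": 0.6,"wx": 0,"wy": 0,"wz": 0}
    - {"claw": 0,"dx": 0,"dy": 0,"dz": 0,"wx": 0,"wy": 0,"wz": 0}
    - {"claw": 0,"dx": -1.0,"dy": 0,"dz": 0.2,"wx": 0,"wy": 0,"wz": 0}
    - {"claw": 0,"dx": -1.0,"dy": 0,"dz": 0.2,"wx": 0,"wy": 0,"wz": 0}
    - {"claw": 0,"dx": -1.0,"dy": 0,"dz": 0.2,"wx": 0,"wy": 0,"wz": 0}
    - {"claw": 0,"dx": 0,"dy": 0,"dz": 0,"wx": 0,"wy": 0,"wz": 0}
    - {"claw": 0,"dx": 0,"dy": 0,"dz": 0,"wx": 0,"wy": 0,"wz": 0}

```text
time: 9.8
eef_pos: [520.0, -361.7, 111.4]
ee_rot: [-179.8, -31.2, 4.1]
force: [0.6, 0.7, -0.3]
finger_gap: 16.4
gripper_force: 70.5
```

```bash
python3 go.py "[(-31,5,5),(-31,-22,-8),(-20,-33,-20)]"; python3 -c "
from h import *
s=env.state();print(s['joint_positions'].round(1))
p=env.grab_frame('side');save(p,'s6');cv2.imwrite('pics/c6.png',cv2.resize(p['image'][140:300,270:470,::-1],(800,600)))"
```

```text
t 9.8 centre in deck [ 4.4 -1.1  4.8] rot [-1.798e+02 -3.120e+01 -1.000e-01] F [ 0.6  0.7 -0.3]
(-31, 5, 5) shift cm now-tool [ 0.05 -0.1   0.02] rotvec [-0.2 -0.2 -0.1]
(-31, -22, -8) shift cm now-tool [-2.94 -0.1  -0.26] rotvec [-0.2 -0.2 -0.1]
(-20, -33, -20) shift cm now-tool [-5.23 -0.1   0.43] rotvec [ -0.2 -11.2  -0. ]
[ 67.4  34.9 -34.  124.2 -45.    4.8   0.5]
```

View pics/c6.png

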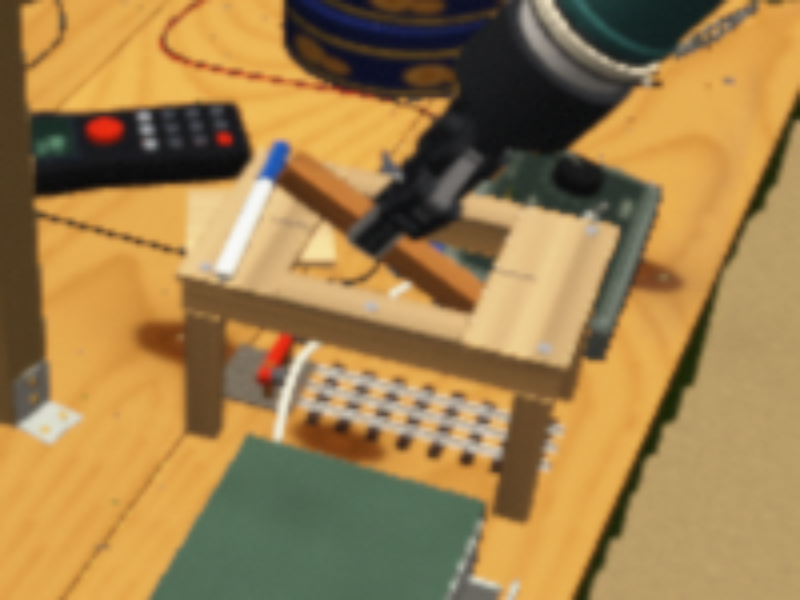

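The side view shows the batten tilted in the opening, left end below the deck, marker untouched. Joint 6 is close to its limit, so I'll look for a continuation with less tilt.

```bash
cat > p4.py <<'E'
import plan;from plan import *
import heapq
plan.X=X=np.arange(-60,31,3.);plan.Z=Z=np.arange(-50,31,3.);plan.PH=PH=np.arange(-33,1,3.)
import sys
src=open('plan.py').read().split('def free')[1].split('if __name__')[0].replace('-42,42','-38,38')
exec('def free'+src)
for infl in(8,6,5,4,3):
    F=free(0,16,40,infl);k0=(0+1,int(np.argmin(abs(X-3))),int(np.argmin(abs(Z-4))))
    if not F[k0]: print(infl,'start blocked');continue
    D={k0:0};prev={};h=[(0,k0)];end=None
    while h:
        d,a=heapq.heappop(h)
        if d>D[a]:continue
        if PH[a[0]]==0 and X[a[1]]==0: end=a;break
        for i in(-1,0,1):
            for j in(-1,0,1):
                for k in(-1,0,1):
                    b=(a[0]+i,a[1]+j,a[2]+k)
                    if not all(0<=b[m]<F.shape[m] for m in range(3)) or not F[b]: continue
                    n=d+(abs(i)+abs(j)+abs(k))**.5+.3*(-PH[b[0]]) *max(0,10-X[b[1]])/20
                    if n<D.get(b,1e9): D[b]=n;prev[b]=a;heapq.heappush(h,(n,b))
    if end is None: print(infl,'none');continue
    P=[end]
    while P[-1]!=k0:P.append(prev[P[-1]])
    print(infl,[(int(PH[a[0]]),int(X[a[1]]),int(Z[a[2]])) for a in P[::-1]])
E
python3 p4.py
```

```text
8 [(-30, 3, 4), (-30, 0, 4), (-27, -3, 1), (-27, -6, 1), (-27, -9, -2), (-27, -12, -2), (-27, -15, -5), (-30, -18, -5), (-27, -21, -8), (-27, -24, -8), (-27, -27, -11), (-27, -30, -14), (-24, -33, -17), (-21, -33, -20), (-18, -33, -23), (-15, -33, -26), (-12, -30, -29), (-9, -27, -29), (-6, -24, -29), (-3, -21, -29), (0, -18, -29), (0, -15, -29), (0, -12, -29), (0, -9, -29), (0, -6, -29), (0, -3, -29), (0, 0, -29)]
6 [(-30, 3, 4), (-27, 0, 4), (-24, -3, 1), (-24, -6, 1), (-24, -9, -2), (-24, -12, -2), (-24, -15, -2), (-24, -18, -5), (-27, -21, -8), (-27, -24, -11), (-27, -27, -14), (-24, -30, -17), (-21, -30, -20), (-18, -30, -23), (-15, -30, -26), (-12, -27, -29), (-9, -24, -29), (-6, -21, -29), (-3, -18, -29), (0, -15, -29), (0, -12, -29), (0, -9, -29), (0, -6, -29), (0, -3, -29), (0, 0, -29)]
5 [(-30, 3, 4), (-27, 6, 7), (-24, 9, 10), (-24, 12, 10), (-24, 15, 10), (-24, 18, 10), (-24, 21, 10), (-24, 24, 13), (-24, 27, 13), (-21, 30, 16), (-18, 30, 19), (-15, 30, 22), (-12, 30, 22), (-9, 30, 25), (-6, 27, 28), (-6, 24, 28), (-6, 21, 28), (-6, 18, 28), (-6, 15, 28), (-6, 12, 28), (-3, 9, 28), (-3, 6, 28), (-3, 3, 28), (0, 0, 28)]
4 [(-30, 3, 4), (-27, 6, 7), (-24, 9, 10), (-24, 12, 10), (-24, 15, 10), (-24, 18, 10), (-24, 21, 10), (-24, 24, 10), (-21, 27, 13), (-18, 30, 16), (-18, 30, 19), (-15, 30, 22), (-12, 30, 25), (-9, 27, 28), (-6, 24, 28), (-6, 21, 28), (-6, 18, 28), (-6, 15, 28), (-6, 12, 28), (-3, 9, 28), (-3, 6, 28), (-3, 3, 28), (0, 0, 28)]
3 [(-30, 3, 4), (-27, 6, 7), (-24, 9, 10), (-24, 12, 10), (-24, 15, 10), (-24, 18, 13), (-24, 21, 16), (-24, 24, 19), (-21, 27, 22), (-18, 27, 25), (-15, 27, 25), (-12, 27, 25), (-9, 27, 25), (-6, 24, 28), (-6, 21, 28), (-6, 18, 28), (-6, 15, 28), (-6, 12, 28), (-3, 9, 28), (-3, 6, 28), (-3, 3, 28), (0, 0, 28)]
```

```bash
python3 go.py "[(-27,-3,1),(-27,-12,-3),(-27,-21,-8)]"
```

```text
t 9.85 centre in deck [ 5.3 -1.2  5.4] rot [-179.9  -31.2    0. ] F [ 0.2 -0.  -0.1]
(-27, -3, 1) shift cm now-tool [-1.21 -0.11  0.06] rotvec [-0.1 -4.2  0. ]
(-27, -12, -3) shift cm now-tool [-2.19 -0.11 -0.07] rotvec [-0.1 -4.2  0. ]
(-27, -21, -8) shift cm now-tool [-3.22 -0.11 -0.11] rotvec [-0.1 -4.2  0. ]
```

Request:
play_rows:
  rows:
    - {"claw": 0,"dx": -0.6,"dy": -0.1,"dz": 0.03,"wx": 0,"wy": -2.1,"wz": 0}
    - {"claw": 0,"dx": -0.6,"dy": 0,"dz": 0.03,"wx": 0,"wy": -2.1,"wz": 0}
    - {"claw": 0,"dx": -0.5,"dy": 0,"dz": -0.05,"wx": 0,"wy": 0,"wz": 0}
    - {"claw": 0,"dx": -0.5,"dy": 0,"dz": -0.05,"wx": 0,"wy": 0,"wz": 0}
    - {"claw": 0,"dx": 0,"dy": 0,"dz": 0,"wx": 0,"wy": 0,"wz": 0}
    - {"claw": 0,"dx": 0,"dy": 0,"dz": 0,"wx": 0,"wy": 0,"wz": 0}

```text
time: 10.35
eef_pos: [500.6, -361.8, 101.5]
ee_rot: [-179.9, -27.0, 4.2]
force: [-0.3, -0.2, 0.4]
finger_gap: 16.1
gripper_force: 70.5
```

```bash
python3 go.py "[(-27,-14,-4),(-27,-21,-8),(-27,-29,-14),(-18,-33,-23)]"; python3 -c "
from h import *
s=env.state();print(s['joint_positions'].round(1))"
```

```text
t 10.35 centre in deck [-13.2   0.2  -2.8] rot [-179.9  -27.     0. ] F [-0.3 -0.2  0.4]
(-27, -14, -4) shift cm now-tool [-0.13  0.03  0.07] rotvec [-0.1  0.   0. ]
(-27, -21, -8) shift cm now-tool [-0.93  0.03  0.11] rotvec [-0.1  0.   0. ]
(-27, -29, -14) shift cm now-tool [-1.92  0.03  0.28] rotvec [-0.1  0.   0. ]
(-18, -33, -23) shift cm now-tool [-3.27  0.03  1.11] rotvec [-0.1 -9.   0. ]
[ 60.7  32.9 -25.  124.4 -44.1   8.3  -1.4]
```

Request:
play_rows:
  rows:
    - {"claw": 0,"dx": -0.6,"dy": 0,"dz": 0.07,"wx": 0,"wy": 0,"wz": 0}
    - {"claw": 0,"dx": -0.7,"dy": 0,"dz": 0.1,"wx": 0,"wy": 0,"wz": 0}
    - {"claw": 0,"dx": -0.6,"dy": 0,"dz": 0.1,"wx": 0,"wy": 0,"wz": 0}
    - {"claw": 0,"dx": 0,"dy": 0,"dz": 0,"wx": 0,"wy": 0,"wz": 0}
    - {"claw": 0,"dx": 0,"dy": 0,"dz": 0,"wx": 0,"wy": 0,"wz": 0}

```text
time: 10.77
eef_pos: [484.5, -363.2, 89.9]
ee_rot: [-179.8, -26.9, 4.2]
force: [-0.8, 0.6, 0.5]
finger_gap: 15.9
gripper_force: 70.5
```

```bash
python3 go.py "[(-27,-29,-14),(-18,-33,-23),(-9,-27,-29),(0,-18,-29)]"; python3 -c "
from h import *
s=env.state();print(s['joint_positions'].round(1))"
```

```text
t 10.7667 centre in deck [-29.3   0.  -14.3] rot [-179.8  -26.9   -0. ] F [-0.8  0.6  0.5]
(-27, -29, -14) shift cm now-tool [ 0.04  0.01 -0.01] rotvec [-0.2  0.1 -0. ]
(-18, -33, -23) shift cm now-tool [-1.31  0.02  0.81] rotvec [-0.2 -8.9 -0. ]
(-9, -27, -29) shift cm now-tool [-1.66  0.02  1.73] rotvec [ -0.2 -17.9  -0. ]
(0, -18, -29) shift cm now-tool [-1.49  0.02  2.15] rotvec [ -0.2 -26.9   0. ]
[ 63.9  34.1 -27.6 125.8 -44.9   6.3   1.1]
```

Request:
play_rows:
  rows:
    - {"claw": 0,"dx": -0.65,"dy": 0,"dz": 0.4,"wx": 0,"wy": -4.5,"wz": 0}
    - {"claw": 0,"dx": -0.65,"dy": 0,"dz": 0.45,"wx": 0,"wy": -4.5,"wz": 0}
    - {"claw": 0,"dx": -0.1,"dy": 0,"dz": 0.48,"wx": 0,"wy": -4.5,"wz": 0}
    - {"claw": 0,"dx": -0.1,"dy": 0,"dz": 0.48,"wx": 0,"wy": -4.5,"wz": 0}
    - {"claw": 0,"dx": 0.15,"dy": 0,"dz": 0.17,"wx": 0,"wy": -4.5,"wz": 0}
    - {"claw": 0,"dx": 0.15,"dy": 0,"dz": 0.17,"wx": 0,"wy": -4.4,"wz": 0}
    - {"claw": 0,"dx": 0,"dy": 0,"dz": 0,"wx": 0,"wy": 0,"wz": 0}
    - {"claw": 0,"dx": 0,"dy": 0,"dz": 0,"wx": 0,"wy": 0,"wz": 0}

```text
time: 11.43
eef_pos: [485.3, -360.8, 64.8]
ee_rot: [-179.8, -1.8, 4.7]
force: [0.3, 0.6, -0.3]
finger_gap: 15.8
gripper_force: 70.5
```

```bash
python3 go.py "[(0,0,-29),(0,0,-20),(0,0,-12)]"; python3 deck.py w7
python3 - <<'E'
from h import *
import os
w=cv2.imread('pics/w7.png');p=env.grab_frame('side');save(p,'s7')
cv2.imwrite('pics/c7.png',np.hstack([cv2.resize(p['image'][140:300,290:450,::-1],(400,400)),cv2.resize(w,(400,400))]))
E
```

```text
t 11.4333 centre in deck [-14.6   2.1 -28.7] rot [-179.8   -1.8    0.5] F [ 0.3  0.6 -0.3]
(0, 0, -29) shift cm now-tool [1.34 0.25 0.12] rotvec [-0.2 -1.8  0.5]
(0, 0, -20) shift cm now-tool [ 1.37  0.25 -0.78] rotvec [-0.2 -1.8  0.5]
(0, 0, -12) shift cm now-tool [ 1.39  0.25 -1.58] rotvec [-0.2 -1.8  0.5]
deck 95285 135.34635646217444 ((524.0518188476562, -360.0516357421875), (127.87078094482422, 131.96145629882812), 4.453135013580322)
[    0     0   260   180 38202] [ 466.37518978 -360.29351866] ((129.5, 89.5), (179.0, 259.0), 90.0)
```

View pics/c7.png

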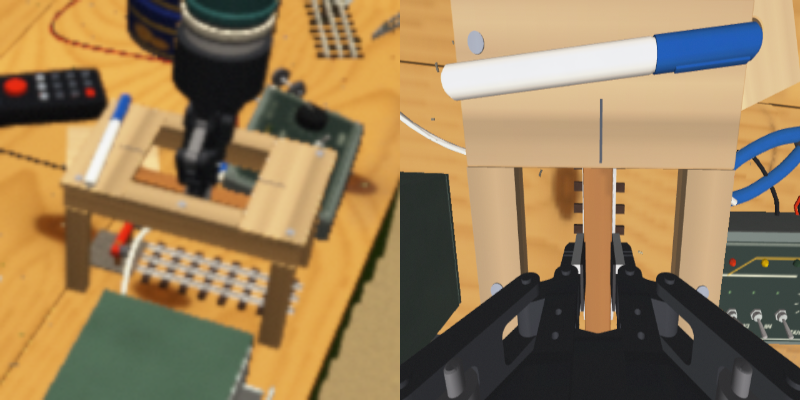

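The batten is level below the deck with its far end under the far slab. It shows a little left of the deck's pencil centre line, so I'll measure the opening edges before drawing it in.

```bash
cat > ref.py <<'E'
from go import *
st=env.state();p=env.grab_frame("wrist")
v,u=np.mgrid[0:480,0:640];v=v.ravel();u=u.ravel();ok=p["z_map"][v,u]>0
P=D.inv().apply(pts(p,v[ok],u[ok],st)-C)
d=P[(P[:,2]>2)&(P[:,2]<9)&(abs(P[:,1])<70)&(P[:,0]>-60)&(P[:,0]<110)]
for y in(-30,-22,22,30): 
    q=d[abs(d[:,1]-y)<2];q=q[q[:,0]>20]; print("far edge x at y",y,np.percentile(q[:,0],1).round(1))
for x in(25,35,45,80):
    q=d[abs(d[:,0]-x)<2];a=q[:,1]; print("x",x,"y: outer/inner",a.min().round(1),a[a<0].max().round(1),a[a>0].min().round(1),a.max().round(1))
q=d[(d[:,0]>50)];print("far outer x",q[:,0].max())
b=P[(P[:,2]<0)&(P[:,2]>-40)&(abs(P[:,1])<16)&(P[:,0]>20)&(P[:,0]<60)]
for x in(25,32,38,44):
    q=b[(abs(b[:,0]-x)<2)];print("batten at",x,q[:,1].min().round(1),q[:,1].max().round(1),np.percentile(q[:,2],[10,50,90]).round(1))
report([(0,0,-20)])
E
python3 ref.py
```

```text
far edge x at y -30 51.0
far edge x at y -22 51.0
far edge x at y 22 51.1
far edge x at y 30 51.2
x 25 y: outer/inner -64.9 -40.9 41.9 65.9
x 35 y: outer/inner -65.5 -40.8 42.1 66.1
x 45 y: outer/inner -64.8 -40.6 41.8 65.7
x 80 y: outer/inner -64.7 -0.0 0.0 23.2
far outer x 100.84864660096454
batten at 25 -8.6 9.0 [-19.2 -18.4 -17.7]
batten at 32 -8.5 9.2 [-19.1 -18.3 -17.5]
batten at 38 -8.8 9.1 [-19.  -18.1 -17.3]
batten at 44 -8.7 9.0 [-18.7 -17.9 -17.1]
t 11.5833 centre in deck [-19.5   0.4 -28.4] rot [-179.7   -1.7    0. ] F [-0.2 -0.2 -1.1]
(0, 0, -20) shift cm now-tool [ 1.87  0.05 -0.74] rotvec [-0.3 -1.7  0. ]
```

Request:
play_rows:
  rows:
    - {"claw": 0,"dx": 0.6,"dy": 0,"dz": 0,"wx": 0,"wy": -1.7,"wz": 0}
    - {"claw": 0,"dx": 0.7,"dy": 0,"dz": -0.3,"wx": 0,"wy": 0,"wz": 0}
    - {"claw": 0,"dx": 0.65,"dy": 0,"dz": -0.3,"wx": 0,"wy": 0,"wz": 0}
    - {"claw": 0,"dx": 0,"dy": 0,"dz": 0,"wx": 0,"wy": 0,"wz": 0}
    - {"claw": 0,"dx": 0,"dy": 0,"dz": 0,"wx": 0,"wy": 0,"wz": 0}
    - {"claw": 0,"dx": 0,"dy": 0,"dz": 0,"wx": 0,"wy": 0,"wz": 0}

```text
time: 12.08
eef_pos: [501.5, -361.4, 71.5]
ee_rot: [-179.8, 0.0, 4.3]
force: [-0.3, -0.3, -0.7]
finger_gap: 16.1
gripper_force: 70.4
```

```bash
python3 ref.py | grep -E "batten|centre|shift"
```

```text
batten at 25 -16.0 16.0 [-13.4 -12.5  -9.6]
batten at 32 -8.8 8.9 [-13.6 -12.7 -12. ]
batten at 38 -9.1 8.8 [-13.5 -12.7 -11.9]
batten at 44 -9.0 8.6 [-13.4 -12.7 -12. ]
t 12.1333 centre in deck [  2.5   0.6 -21.6] rot [-1.798e+02  0.000e+00  1.000e-01] F [ 0.2 -0.5 -1.1]
(0, 0, -20) shift cm now-tool [-0.25  0.08 -0.16] rotvec [-0.2  0.   0.1]
```

Request:
play_rows:
  newtons: 100
  rows:
    - {"claw": 0,"dx": -0.15,"dy": 0,"dz": 0,"wx": 0,"wy": 0,"wz": 0}
    - {"claw": 0,"dx": 0,"dy": 0,"dz": -0.4,"wx": 0,"wy": 0,"wz": 0}
    - {"claw": 0,"dx": 0,"dy": 0,"dz": -0.4,"wx": 0,"wy": 0,"wz": 0}
    - {"claw": 0,"dx": 0,"dy": 0,"dz": -0.3,"wx": 0,"wy": 0,"wz": 0}
    - {"claw": 0,"dx": 0,"dy": 0,"dz": 0,"wx": 0,"wy": 0,"wz": 0}
    - {"claw": 0,"dx": 0,"dy": 0,"dz": 0,"wx": 0,"wy": 0,"wz": 0}
    - {"claw": 0,"dx": 0,"dy": 0,"dz": 0,"wx": 0,"wy": 0,"wz": 0}

```text
time: 12.72
eef_pos: [501.0, -361.2, 82.5]
ee_rot: [-179.8, 0.0, 4.4]
force: [-0.3, 1.2, 0.0]
finger_gap: 15.5
gripper_force: 102.3
```

```bash
python3 ref.py | grep -E "batten|centre|edge"
```

```text
far edge x at y -30 51.4
far edge x at y -22 24.5
far edge x at y 22 24.5
far edge x at y 30 51.2
batten at 25 -15.9 16.0 [-2.8 -1.9 -1.1]
batten at 32 -8.5 9.2 [-2.6 -1.8 -1.1]
batten at 38 -8.8 9.1 [-2.7 -1.8 -1.1]
batten at 44 -8.8 8.9 [-2.7 -1.9 -1.1]
t 12.7667 centre in deck [  2.1   0.8 -10.6] rot [-179.8    0.     0.2] F [ 0.5  0.2 -0.1]
```

Request:
play_rows:
  rows:
    - {"claw": 0,"dx": -0.1,"dy": 0,"dz": 0,"wx": 0,"wy": 0,"wz": 0}
    - {"claw": 0,"dx": 0,"dy": 0,"dz": -0.2,"wx": 0,"wy": 0,"wz": 0}
    - {"claw": 0,"dx": 0,"dy": 0,"dz": -0.1,"wx": 0,"wy": 0,"wz": 0}
    - {"claw": 0,"dx": 0,"dy": 0,"dz": 0,"wx": 0,"wy": 0,"wz": 0}
    - {"claw": 0,"dx": 0,"dy": 0,"dz": 0,"wx": 0,"wy": 0,"wz": 0}
    - {"claw": 0,"dx": 0,"dy": 0,"dz": 0,"wx": 0,"wy": 0,"wz": 0}

```text
time: 13.27
eef_pos: [499.3, -361.1, 84.3]
ee_rot: [-179.8, 0.1, 4.4]
force: [2.2, -1.7, -13.9]
finger_gap: 15.5
gripper_force: 100.7
```

Request:
play_rows:
  rows:
    - {"claw": 0,"dx": 0,"dy": 0,"dz": -0.06,"wx": 0,"wy": 0,"wz": 0}
    - {"claw": 0,"dx": 0,"dy": 0,"dz": 0,"wx": 0,"wy": 0,"wz": 0}
    - {"claw": 0,"dx": 0,"dy": 0,"dz": 0,"wx": 0,"wy": 0,"wz": 0}
    - {"claw": 0,"dx": 0,"dy": 0,"dz": 0,"wx": 0,"wy": 0,"wz": 0}
    - {"claw": 0,"dx": 0,"dy": 0,"dz": 0,"wx": 0,"wy": 0,"wz": 0}
    - {"claw": 0,"dx": 0,"dy": 0,"dz": 0,"wx": 0,"wy": 0,"wz": 0}

```text
time: 13.77
eef_pos: [499.3, -361.1, 84.4]
ee_rot: [-179.8, 0.1, 4.4]
force: [3.0, -4.7, -24.5]
finger_gap: 15.7
gripper_force: 99.3
```

```bash
python3 ref.py | grep -E "batten|centre|edge"
python3 - <<'E'
from h import *
p=env.grab_frame('side');st=env.state();w=env.grab_frame('wrist');print(st['force'],st['ft_torque'])
cv2.imwrite('pics/c8.png',np.hstack([cv2.resize(p['image'][140:300,290:450,::-1],(400,400)),cv2.resize(w['image'][:,:,::-1],(400,400))]))
E
```

```text
far edge x at y -30 51.2
far edge x at y -22 23.3
far edge x at y 22 22.8
far edge x at y 30 51.4
batten at 25 -15.9 16.0 [-8.5 -1.  -0.1]
batten at 32 -8.3 9.3 [-1.  -0.4 -0.1]
batten at 38 -8.6 9.2 [-1.1 -0.4 -0.1]
batten at 44 -8.5 9.2 [-1.1 -0.5 -0.1]
t 13.8167 centre in deck [ 0.5  0.9 -8.6] rot [-1.798e+02  1.000e-01  2.000e-01] F [  3.   -4.9 -23.8]
[  2.8648962   -5.04491718 -23.98190104] [-1.0347474  -0.76868743 -0.0439623 ]
```

View pics/c8.png

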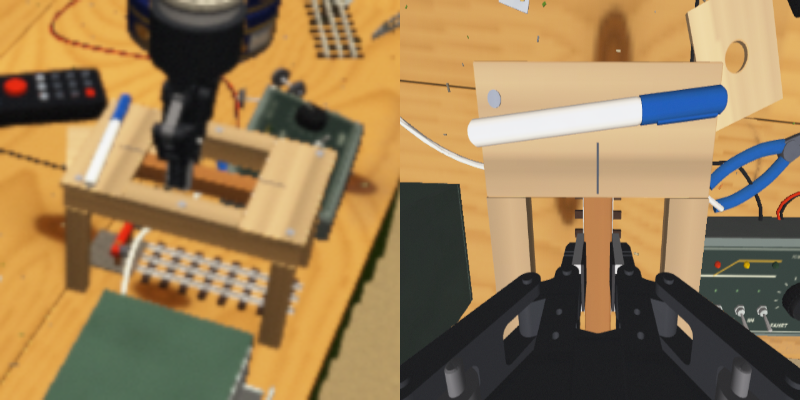

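The batten bridges the opening on the centre line, level and flush (top face within 0.5 mm of the underside), held with about 24 N of upward pull. The marker hasn't moved. Handing in.

```bash
python3 -c "
from plant import env
print(env.finish_job())"
```

```text
the job is handed in; nothing more can be done
None
```

The job is handed in at about 14 s: the batten is held flat against the deck's underside, bridging the hatch lengthwise along its middle and within about 1 mm of equal overlap at both ends, pulled up with about 24 N, and the arm never touched the lid, marker, glue bottle or pliers.

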